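# Change the cassettes in the cell-culture rocker

## Task

Stop the rocker first: turn its dial back until the pointer is at zero, before you pull out any cassette. Then lay every used cassette flat in the aluminium tray and slide every fresh cassette from the mat fully home into a slot of its own, fin outwards; last of all, throw the clamp lever fully over, away from you. Leave the jar on the mat standing where it is.

Things in the scene. Friction and masses are not known exactly. Their poses are not given: they have to be found in the camera images.
- rocker: white cassette rocker 254 wide (y), 52 high; three slots side by side (67 wide, 12.5 high, 64 deep) in its front face. Origin on the table under the middle of that face; +x points into the slots. A deck 6 high, level with the slot floors, lies before it (x -130 to 0); flared lead-ins 20 long, 10 high at each mouth. Loaded cassettes' fins stay outside
- dial (a joint): angle of the speed dial on the rocker's roof, rad: 0 = white pointer at the thick black zero mark (towards the robot, rocker's -x); positive = turned clockwise seen from above; range -0.7 to 2.9, no stop at zero, stays where it is left
- dial_grip (a point): on the dial's axis at gripping height, 78 above the table; turns with the dial, its x axis is where the pointer (white line) points. The grip is a bar 50 long along this x, 13 thick, its top 14 above this point, its foot (a 52 diameter disc) 16 below
- lever (a joint): angle of the black clamp lever on the rocker's roof: 0 = leaning 0.5 rad towards the robot (open), 1.0 = thrown over away from the robot (clamped); stays where it is left
- lever_tip (a point): tip of the clamp lever, which is 65 long and swings in the rocker's x-z plane
- tray: open aluminium tray 170 (x) x 220 (y) x 25 high, wall 4; origin under its centre, fixed; used cassettes go here
- tray_in (a point): centre of the tray's inner floor
- mat: thin grey mat 270 x 225, flat on the table, on which the fresh cassettes lie at the start; origin at its centre
- bay0 (a point): where the origin of a fully home cassette lies in slot 0 (slots are numbered from the rocker's -y side, 80 apart): 12 inside the front face, on the slot floor, 6 above the table; axes as the rocker's
- bay1 (a point): where the origin of a fully home cassette lies in slot 1 (slots are numbered from the rocker's -y side, 80 apart): 12 inside the front face, on the slot floor, 6 above the table; axes as the rocker's
- bay2 (a point): where the origin of a fully home cassette lies in slot 2 (slots are numbered from the rocker's -y side, 80 apart): 12 inside the front face, on the slot floor, 6 above the table; axes as the rocker's
- used0: used cassette, starts fully home in slot 0 (may be absent): flat white slab 104 (x) x 64 (y) x 10 thick, clear window; origin at the centre of its underside. Upright grey fin on top near the rear, 28 long (x) x 12 thick (y), centre at x = -36, from 10 to 46 above the origin: grip it there. Front (+x) edge enters the slot; about 160 g
- used1: used cassette, starts fully home in slot 1 (may be absent): flat white slab 104 (x) x 64 (y) x 10 thick, clear window; origin at the centre of its underside. Upright grey fin on top near the rear, 28 long (x) x 12 thick (y), centre at x = -36, from 10 to 46 above the origin: grip it there. Front (+x) edge enters the slot; about 160 g
- used2: used cassette, starts fully home in slot 2 (may be absent): flat white slab 104 (x) x 64 (y) x 10 thick, clear window; origin at the centre of its underside. Upright grey fin on top near the rear, 28 long (x) x 12 thick (y), centre at x = -36, from 10 to 46 above the origin: grip it there. Front (+x) edge enters the slot; about 160 g
- fresh0: fresh cassette, starts on the mat (may be absent): flat white slab 104 (x) x 64 (y) x 10 thick, clear window; origin at the centre of its underside. Upright grey fin on top near the rear, 28 long (x) x 12 thick (y), centre at x = -36, from 10 to 46 above the origin: grip it there. Front (+x) edge enters the slot; about 160 g
- fresh1: fresh cassette, starts on the mat (may be absent): flat white slab 104 (x) x 64 (y) x 10 thick, clear window; origin at the centre of its underside. Upright grey fin on top near the rear, 28 long (x) x 12 thick (y), centre at x = -36, from 10 to 46 above the origin: grip it there. Front (+x) edge enters the slot; about 160 g
- fresh2: fresh cassette, starts on the mat (may be absent): flat white slab 104 (x) x 64 (y) x 10 thick, clear window; origin at the centre of its underside. Upright grey fin on top near the rear, 28 long (x) x 12 thick (y), centre at x = -36, from 10 to 46 above the origin: grip it there. Front (+x) edge enters the slot; about 160 g
- jar: small closed jar, 48 diameter, 55 high, standing among the fresh cassettes; leave alone; origin at the centre of its underside

How it is judged:
By the outcome, as a careful person would: the job done as asked, in the order asked, and still so for the second after the job is handed in, with the robot touching nothing.
Of used0, used1, used2 only 1 to 2 are there at a start; the rules pass over those that are not, and their reading is None.
Of fresh0, fresh1, fresh2 only 2 to 3 are there at a start; the rules pass over those that are not, and their reading is None.
At some moment in a run one of fresh0, fresh1, fresh2 may be knocked a few centimetres aside while the robot is not near it.
Once in a run the grip may slacken for a moment while it holds something.
It also fails if it takes over 210 s, if anything falls off the work surface, if the arm or the gripper's body presses on something with over 40 N, if the wrist force passes 120 N, or if a joint passes its speed limit or range.

## Robot

A 6-joint arm with a two-finger parallel gripper is mounted at the origin on the work surface. World frame = base frame: x ahead of the robot, y to its left, z up, the work surface at z = 0. Lengths are in m, angles in degrees, forces in N, time in s.
With the tool pointing down it reaches from about 0.4 to 0.825 m from the base axis. Payload 7 kg.
Tool frame: the origin (TCP) lies midway between the tips of the shut fingers; the grasp point (between the pads) lies 19 mm behind it; z points along the fingers, y is the line along which they close (so a half turn about z gives the same grasp; the last joint's range is limited). The gripper opens to 88 mm and grips with 3 to 60 N. Pads are 19 mm wide; open, the fingers measure 130 mm over their backs; the gripper's body (78 mm by 193 mm) begins 47 mm behind the grasp point.
Start: joints at [82.684, 20.546, 0.682, 0, -70.136, -16.507], TCP at [0.273, 0.617, 0.227] pointing down, gripper open.
Joint ranges: [-176.03, 176.03], [-82.01, 121.73], [-58.28, 71.71], [-173.87, 95.51], [-174.79, -0.11], [-173.66, 173.66]. Speed limits (degrees/s): [136.94, 136.94, 172.46, 180, 180, 180].

## Interface

Orientations are given as a 3x3 rotation matrix whose columns are the frame's x, y, z axes.
In Python, from rig import robot gives the robot as it stands. Calls block until the motion is done:
- robot.goto(position, orientation): joint-space move of the TCP to a pose.
- robot.servo_line(position, ori=None, speed=0.15): straight line of the TCP; ori=None keeps the orientation; speed is the mean speed in m/s.
- robot.movej(angles): joint-space move.
- robot.move_gripper(opening): opening from 0.0 (shut) to 1.0 (fully open); the grip force is fixed at half the most; returns when the fingers have stopped.
- robot.dwell(seconds).
- robot.ik(position, orientation): joint angles nearest the present ones, or None.
- robot.grab_frame(name): name is "side" or "top"; returns (picture, depth): 384x512x3 uint8, red, green, blue; 384x512 float32, m along the optical axis (not along the pixel's ray), 0 where there is no reading.
- robot.camera_info(name): a dict with "vfov" (degrees; the focal length in pixels is half the picture's height over the tangent of half this angle, whatever the lens; pixels are square), "cx", "cy" (the principal point, pixels), "view" (4x4, takes a point from world to camera coordinates). Camera axes: x right, y down, z forward; pixel columns grow to the right and rows downward; lengths in m; the calibration is good to about 2 mm. A picture is of the moment at which its call begins. camera_info takes no time and is no camera call.
A pose or a line that the arm cannot do raises robot.Unreachable and nothing moves.
- robot.job_done(): hands the job in; it is judged then, once.
Readings, each from a call of its own:
- robot.read_t(): time.
- robot.read_qpos(): joint angles.
- robot.read_qvel(): joint speeds.
- robot.read_effort(): joint torques, N m.
- robot.read_position(): TCP position.
- robot.read_tcp_rot(): TCP orientation.
- robot.read_force(): force on the tool from outside, world axes, zero at the start.
- robot.read_ft_torque(): the same for the moment, N m.
- robot.read_grip_width(): opening from 0.0 (shut) to 1.0 (fully open).
- robot.read_finger_force(): force on a finger pad.
Only numpy, scipy, OpenCV 4.12 (cv2) and the standard library are available. Lean on these libraries where they do the work, as an engineer would, in place of code of your own. Each camera call takes 0.05 s, during which the arm holds its last target. There are 200 camera calls.

## Working session

There is one attempt and no reset: what is moved stays moved. The work goes in short steps, each a Python script; the robot and the scene stay as the last script left them, time stands still between calls to the robot, and variables do not carry over. Pictures are saved under pics/ and viewed, at most 14 in all, crops included, and the job is handed in when it is done.

```bash
ls; mkdir -p pics; python3 - <<'E'
from rig import robot
import cv2,numpy as np
for n in("top","side"):
    p,d=robot.grab_frame(n);cv2.imwrite(f"pics/{n}0.png",cv2.resize(p[:,:,::-1],(800,600),interpolation=cv2.INTER_CUBIC))
    np.save(f"pics/{n}0.npy",d); cv2.imwrite(f"pics/{n}0raw.png",p[:,:,::-1])
    c=robot.camera_info(n);print(n,c["vfov"],c["cx"],c["cy"]);print({k:v for k,v in c.items() if k not in("vfov","cx","cy","view")});print(np.round(c["view"],4).tolist(),(d==0).mean())
print(robot.read_t(), robot.read_tcp_rot())
E
```

```text
pics
top 43.61584273508009 248.92344801357697 196.17026152310018
{}
[[0.0027, -1.0, 0.0034, -0.02], [-0.9869, -0.0032, -0.1616, 0.5841], [0.1616, -0.0029, -0.9869, 1.3533], [0.0, 0.0, 0.0, 1.0]] 0.004155476888020833
side 43.96881204446471 254.0346789297015 191.82605490428983
{}
[[0.7408, -0.6717, 0.0088, -0.4074], [-0.335, -0.3807, -0.8619, 0.2959], [0.5823, 0.6355, -0.507, 1.1294], [0.0, 0.0, 0.0, 1.0]] 0.0038706461588541665
0.1 [[ 9.14741583e-01 -4.04039139e-01 -4.58843838e-04]
 [-4.04039371e-01 -9.14740499e-01 -1.41613389e-03]
 [ 1.52450474e-04  1.48078753e-03 -9.99998892e-01]]
```

View pics/top0.png

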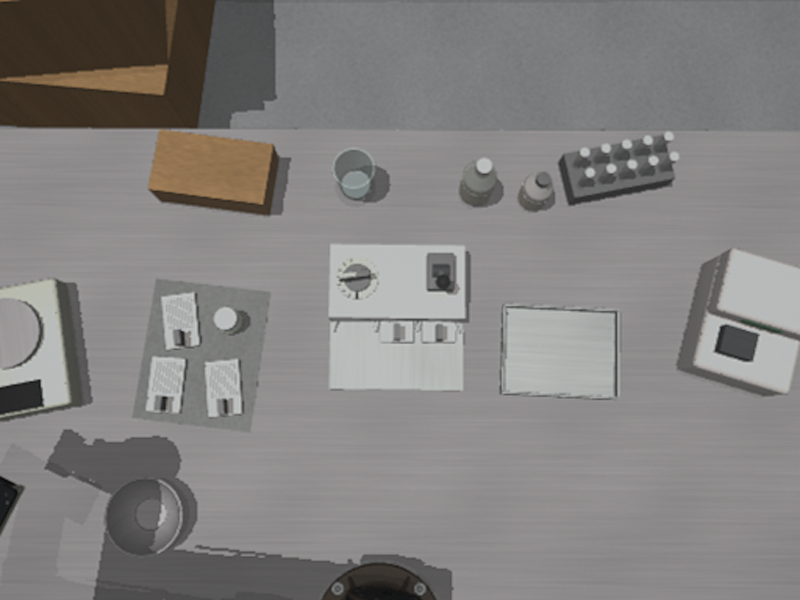

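View pics/side0.png

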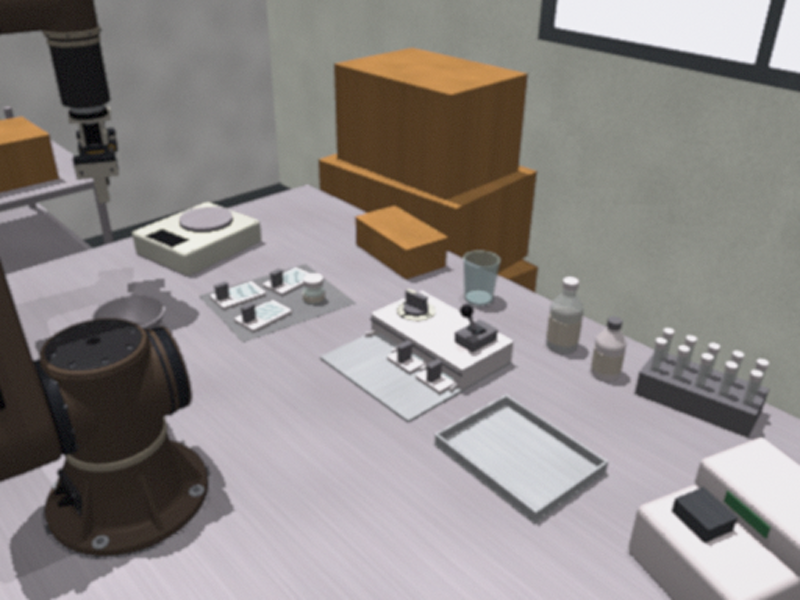

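The top view (800x600) shows the rocker at about (398,282), with used cassettes in slots 0 and 1 (fins at (440,333) and (398,332)). Slot 2 is empty. The dial is at (357,278) with its pointer off zero, the tray is at (560,350), and three fresh cassettes lie on the mat at (180,322), (166,385) and (224,388), with the jar at (226,320). Next I'll look closer.

```bash
cat > h.py <<'E'
import numpy as np,cv2
from rig import robot
def cam(n):
    c=robot.camera_info(n);f=192/np.tan(np.radians(c["vfov"]/2));return f,c["cx"],c["cy"],np.array(c["view"])
def ray(n,uv):
    f,cx,cy,V=cam(n);uv=np.atleast_2d(uv).astype(float)
    d=np.c_[(uv[:,0]-cx)/f,(uv[:,1]-cy)/f,np.ones(len(uv))]@V[:3,:3]
    return -V[:3,:3].T@V[:3,3],d
def onplane(n,uv,z):
    o,d=ray(n,uv);return o+d*((z-o[2])/d[:,2])[:,None]
def cloud(n,D):
    v,u=np.mgrid[:384,:512];o,d=ray(n,np.c_[u.ravel(),v.ravel()]);return (o+d*D.reshape(-1,1)).reshape(384,512,3)
def proj(n,P):
    f,cx,cy,V=cam(n);q=np.atleast_2d(P)@V[:3,:3].T+V[:3,3];return np.c_[q[:,0]/q[:,2]*f+cx,q[:,1]/q[:,2]*f+cy]
E
python3 - <<'E'
from h import *
p=cv2.imread("pics/top0raw.png");D=np.load("pics/top0.npy");C=cloud("top",D)
a=p[150:255,205:305];b=p[175:280,82:182]
cv2.imwrite("pics/c1.png",np.hstack([cv2.resize(x,(400,420),interpolation=cv2.INTER_NEAREST) for x in(a,b)]))
s=cv2.imread("pics/side0raw.png")[160:270,125:335];cv2.imwrite("pics/c2.png",cv2.resize(s,(798,418),interpolation=cv2.INTER_CUBIC))
for n,(u,v) in dict(table=(230,270),table2=(350,250),roof=(255,185),mat=(125,225),deck=(225,230),tray=(358,225)).items():
    q=C[v-3:v+4,u-3:u+4].reshape(-1,3);print(n,q.mean(0).round(4),q[:,2].std().round(4))
# roof
m=((C[...,2]>.044)&(C[...,2]<.06)).astype(np.uint8);m[:150]=0;m[210:]=0;m[:,:200]=0;m[:,310:]=0
n,l,st,ce=cv2.connectedComponentsWithStats(m);print(st[1:][st[1:,4]>30])
E
```

```text
table [ 0.3714  0.0367 -0.0007] 0.0032
table2 [ 0.4306 -0.3169  0.0088] 0.0092
roof [ 0.6059 -0.035   0.1074] 0.2728
mat [ 5.035e-01  3.517e-01 -5.000e-04] 0.0032
deck [0.4889 0.0524 0.0054] 0.0037
tray [ 0.5052 -0.3443  0.0034] 0.0024
[[ 210  157   87   49 3422]]
```

View pics/c1.png

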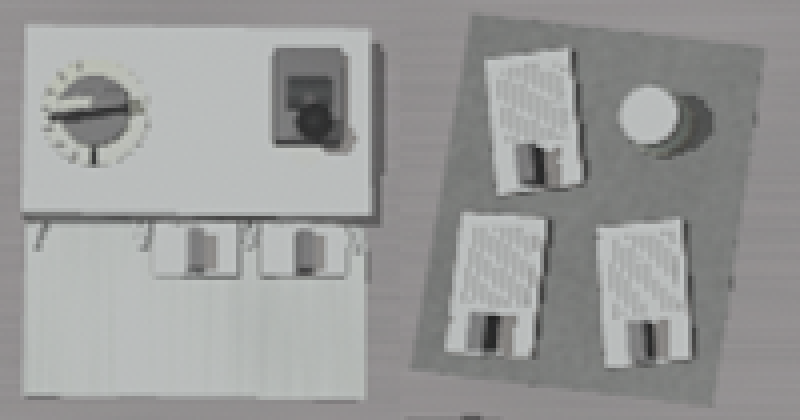

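View pics/c2.png

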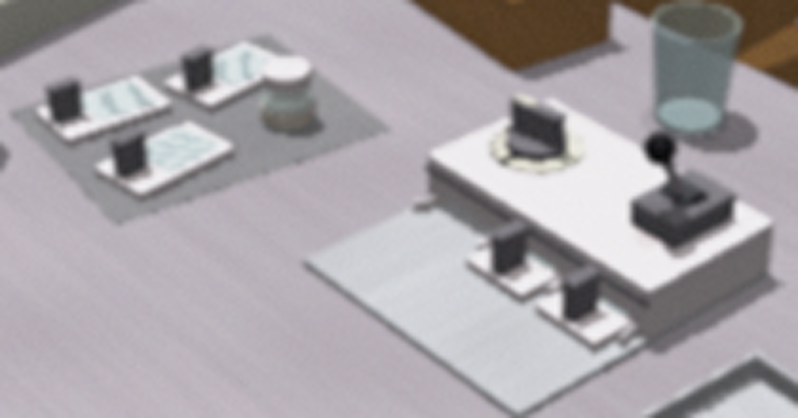

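The crops show the dial's white pointer towards image left, at about (70,103) in the left crop, so it sits roughly +1.5 rad from zero. All three fresh cassettes have their fins towards the robot. Next I'll measure.

```bash
cat >> h.py <<'E'
def comps(m,amin):
    n,l,st,ce=cv2.connectedComponentsWithStats(m.astype(np.uint8));return [(l==i) for i in range(1,n) if st[i,4]>=amin]
def rect(n,m,z):
    """min-area rectangle of a mask's outline cast on plane z: centre, long, short, yaw of the long side (deg)"""
    c=max(cv2.findContours(m.astype(np.uint8),0,1)[0],key=cv2.contourArea)[:,0]
    (x,y),(w,h),a=cv2.minAreaRect((onplane(n,c,z)[:,:2]*1000).astype(np.float32))
    if w<h:w,h,a=h,w,a+90
    return np.array([x,y,w,h,(a+90)%180-90]).round(1)
def fresh(p):
    """slab poses of cassettes on the mat (mm, deg) from the top picture (RGB)"""
    g=p.astype(int).sum(2)/3;m=(g>165);m[:175]=0;m[285:]=0;m[:,:70]=0;m[:,190:]=0
    m=cv2.morphologyEx(m.astype(np.uint8),cv2.MORPH_CLOSE,np.ones((3,3)))
    return [rect("top",c,.010) for c in comps(m,150)]
E
python3 - <<'E'
from h import *
p=cv2.imread("pics/top0raw.png")[:,:,::-1]
print("cam",ray("top",[0,0])[0].round(3))
g=p.astype(int).sum(2)/3
print("levels mat,slab,text,jar,roof,ring",g[225,125],g[262,100],p[205,115],p[203,143],p[170,250],p[190,228],p[178,219])
print("fresh+jar",*fresh(p),sep="\n")
m=(g>195);m[:150]=0;m[205:]=0;m[:,:200]=0;m[:,310:]=0
print("roof",[rect("top",c,.052) for c in comps(m,500)])
R=(p[...,0].astype(int)-p[...,2]);m=R>12;m[:150]=0;m[202:]=0;m[:,:207]=0;m[:,250:]=0
v,u=np.nonzero(m);print("ring",m.sum(),rect("top",m,.053),onplane("top",[u.mean(),v.mean()],.053).round(4))
print((p[164:192,212:246].astype(int).sum(2)//3))
E
```

```text
cam [ 0.358 -0.014  1.43 ]
levels mat,slab,text,jar,roof,ring 123.33333333333333 142.66666666666666 [168 170 169] [185 188 188] [186 188 188] [58 59 59] [87 87 87]
fresh+jar
[562.4 382.6 101.9  61.6   7.9]
[5.671e+02 2.966e+02 3.930e+01 3.910e+01 2.000e-01]
[441.6 404.2 100.3  61.7  -3.7]
[434.8 295.4 102.1  61.9   6. ]
roof []Traceback (most recent call last):
  File "<stdin>", line 10, in <module>
  File "h.py", line 19, in rect
    c=max(cv2.findContours(m.astype(np.uint8),0,1)[0],key=cv2.contourArea)[:,0]
      ~~~^^^^^^^^^^^^^^^^^^^^^^^^^^^^^^^^^^^^^^^^^^^^^^^^^^^^^^^^^^^^^^^^^
ValueError: max() iterable argument is empty
```

```bash
python3 - <<'E'
from h import *
p=cv2.imread("pics/top0raw.png")[:,:,::-1];g=p.astype(int).sum(2)/3
m=(g>165);m[:150]=0;m[203:]=0;m[:,:200]=0;m[:,310:]=0
print("roof",[(rect("top",c,.052),c.sum()) for c in comps(m,500)])
m=(g>165);m[:204]=0;m[255:]=0;m[:,:200]=0;m[:,305:]=0
print("deck",[(rect("top",c,.006),c.sum()) for c in comps(m,500)])
m=(g>150);m[:185]=0;m[:,:312]=0;m[:,400:]=0;m[262:]=0
print("tray",[(rect("top",c,.0),rect("top",c,.025),c.sum()) for c in comps(m,500)])
print("R-B",(p[164:194:2,212:246:2,0].astype(int)-p[164:194:2,212:246:2,2]))
print((p[164:194,212:246].astype(int).sum(2)//3))
E
```

```text
roof [(array([634.9, -32.4, 255.1, 137.2, -89.8]), np.int64(3175))]
deck [(array([497. , -30.9, 251.7, 128.3, -89.8]), np.int64(3283))]
tray [(array([ 504.3, -341. ,  211.8,  163.8,   87.3]), array([ 501.8, -335.3,  208.1,  160.9,   87.3]), np.int64(3767))]
R-B [[-3 -2 -2 -1 -2 -3 -1  1  1  0  0 -2 -2 -2 -2 -2 -3]
 [-3 -2 -2 -2 -1  7  7  7  7  7  7  7  0 -3 -2 -2 -2]
 [-2 -2 -2  0  5  9  6  6  5  6  7  6  4  0 -2 -2 -2]
 [-2 -2 -2  8  7  8  0  1  0  0 -1  5  3  4 -1 -2 -2]
 [-2 -1  1  7  8 -1 -1 -1  0 -1 -1  0  4  3  2 -2 -2]
 [-3 -3  5  7  3  4  4  4  2  0  0  0  1  3  4  0 -2]
 [-3 -2  4  5  5  6  4  4  1  0  1 -1 -1  8  4 -1 -2]
 [-3 -1  3  0  0  0  0 -1  1 -1  0  1 -1  5  5 -1 -2]
 [-2 -3  3  2  2 -1  0  0  0 -1 -1  0  1  4  1 -1 -2]
 [-2 -2  2  4  4  2  1 -1  0 -1 -2 -1  5  4  2 -1 -2]
 [-3 -2 -1  4  2  3 -1 -1 -1 -1  0  3  3  3  3 -2 -2]
 [-2 -3 -2  2  4  3  5  4  2  3  5  4  5  2 -2 -3 -2]
 [-2 -2 -2 -3  1  2  2  4 -1  2  4  3  2 -2 -2 -3 -2]
 [-2 -3 -2 -2 -3 -2  3  4 -1  3  3  0 -3 -2 -2 -3 -2]
 [-2 -2 -2 -2 -2 -2 -3 -3 -2 -2 -2 -2 -2 -3 -2 -3 -3]]
[[189 187 187 ... 187 188 187]
 [188 187 187 ... 187 187 187]
 [188 187 186 ... 187 187 187]
 ...
 [188 187 187 ... 187 187 188]
 [188 187 187 ... 187 188 187]
 [188 187 187 ... 188 187 187]]
```

```bash
python3 - <<'E'
from h import *
np.set_printoptions(linewidth=250,threshold=99999)
p=cv2.imread("pics/top0raw.png")[:,:,::-1];g=p.astype(float).mean(2)
m=((p[...,0].astype(int)-p[...,2])>=1);m[:160]=0;m[196:]=0;m[:,:208]=0;m[:,248:]=0
c=max(comps(m,40),key=np.sum);q=cv2.findContours(c.astype(np.uint8),0,1)[0][0][:,0]
P=onplane("top",q,.053)[:,:2];(x,y),r=cv2.minEnclosingCircle((P*1000).astype(np.float32));print("dial circle",x,y,r)
A=np.c_[2*P,np.ones(len(P))];s=np.linalg.lstsq(A,(P**2).sum(1),rcond=None)[0];print(s[:2])
d=(g<50);d[:160]=0;d[186:]=0;d[:,:208]=0;d[:,248:]=0
print("dark bar",rect("top",max(comps(d,5),key=np.sum),.085))
print(g[168:184,214:244].astype(int))
k=(g<60);k[:155]=0;k[200:]=0;k[:,:265]=0;k[:,300:]=0
for c in comps(k,20): v,u=np.nonzero(c);print("knob",u.mean(),v.mean(),c.sum(),onplane("top",[u.mean(),v.mean()],.125))
s=cv2.imread("pics/side0raw.png");gs=s.astype(float).mean(2);k=gs<35;k[:190]=0;k[206:]=0;k[:,:290]=0;k[:,:]&=True;k[:,312:]=0
for c in comps(k,8): v,u=np.nonzero(c);print("side knob",u.mean(),v.mean(),c.sum(),[onplane("side",[u.mean(),v.mean()],z).round(3) for z in(.115,.125,.135)])
# edges subpixel
def edge(prof): gr=np.abs(np.diff(prof));i=gr.argmax();w=gr[max(i-2,0):i+3];return max(i-2,0)+.5+(w*np.arange(len(w))).sum()/w.sum()
for r in(162,190,198): L=205+edge(g[r-2:r+3,205:217].mean(0));R=290+edge(g[r-2:r+3,290:305].mean(0));print("roofLR",r,L,R,onplane("top",[[L,r],[R,r]],.052)[:,1])
for r in(225,240): L=205+edge(g[r-2:r+3,205:217].mean(0));R=290+edge(g[r-2:r+3,290:305].mean(0));print("deckLR",r,L,R,onplane("top",[[L,r],[R,r]],.006)[:,1])
for c in(225,250,285): a=195+edge(g[195:208,c-3:c+4].mean(1));b=240+edge(g[240:258,c-3:c+4].mean(1));print("front",c,a,onplane("top",[c,a],.052)[0,:2],"deckedge",onplane("top",[c,b],.006)[0,0])
E
```

```text
dial circle 638.5672607421875 41.664276123046875 40.98912048339844
[0.63953188 0.04257144]Traceback (most recent call last):
  File "<stdin>", line 9, in <module>
ValueError: max() iterable argument is empty
```

```bash
python3 - <<'E'
from h import *
np.set_printoptions(linewidth=250,threshold=99999)
p=cv2.imread("pics/top0raw.png")[:,:,::-1];g=p.astype(float).mean(2)
print(g[168:184,214:244].astype(int))
k=(g<60);k[:155]=0;k[200:]=0;k[:,:265]=0;k[:,300:]=0
for c in comps(k,20): v,u=np.nonzero(c);print("knob",u.mean(),v.mean(),c.sum(),onplane("top",[u.mean(),v.mean()],.125))
s=cv2.imread("pics/side0raw.png");gs=s.astype(float).mean(2);k=gs<45;k[:190]=0;k[206:]=0;k[:,:290]=0;k[:,312:]=0
for c in comps(k,8): v,u=np.nonzero(c);print("side knob",u.mean(),v.mean(),c.sum(),[onplane("side",[u.mean(),v.mean()],z).round(3) for z in(.115,.125,.135)])
def edge(prof): gr=np.abs(np.diff(prof));i=gr.argmax();w=gr[max(i-2,0):i+3];return max(i-2,0)+.5+(w*np.arange(len(w))).sum()/w.sum()
for r in(162,190,198): L=205+edge(g[r-2:r+3,205:217].mean(0));R=290+edge(g[r-2:r+3,290:305].mean(0));print("roofLR",r,L,R,onplane("top",[[L,r],[R,r]],.052)[:,1])
for r in(225,240): L=205+edge(g[r-2:r+3,205:217].mean(0));R=290+edge(g[r-2:r+3,290:305].mean(0));print("deckLR",r,L,R,onplane("top",[[L,r],[R,r]],.006)[:,1])
for c in(225,250,285): a=195+edge(g[195:208,c-3:c+4].mean(1));b=240+edge(g[240:258,c-3:c+4].mean(1));print("front",c,a,onplane("top",[c,a],.052)[0,:2],"deckedge",onplane("top",[c,b],.006)[0,0])
E
```

```text
[[187 187 187 188 188 158 152 178 186 186 182 177 173 169 169 169 168 177 184 186 185 185 185 174 178 188 187 187 187 188]
 [187 187 187 187 186 172 138 163 187 179 154 141 127 114 115 115 115 140 164 174 183 186 187 187 186 182 183 188 187 187]
 [187 187 187 186 185 186 171 173 175 147 121 117 118 119 120 119 119 119 116 132 159 181 188 186 186 173 179 188 187 188]
 [187 188 180 178 183 186 188 170 134 117 119 120 120 121 120 120 121 115 114 113 111 149 181 188 186 185 187 187 187 187]
 [188 189 165 146 168 185 180 143 117 118 119 117 114 114 117 122 120 107 106 107 104 110 145 179 188 186 186 187 188 187]
 [187 184 166 144 160 171 143 116 116 125 130 120 118 120 117 121 118 115 117 116 115 118  95 156 191 188 187 181 184 188]
 [188 179 180 187 188 157 132 137 145 156 165 158 164 162 132 117 118 119 120 119 120 124 104 146 173 171 181 168 174 188]
 [188 187 187 187 187 176 181 189 189 189 190 191 193 167 131 124 127 126 125 123 120 116  95 108 123 120 165 170 174 188]
 [188 175 165 179 189 180 184 184 179 177 172 170 174 147 118 117 119 114 109 105  97  79  61 106 126 123 154 174 18
[... 999 characters left out ...]
0.636, -0.096,  0.115]]), array([[ 0.624, -0.107,  0.125]]), array([[ 0.611, -0.118,  0.135]])]
roofLR 162 210.875 297.476528721433 [ 0.09398581 -0.16101222]
roofLR 190 210.02486187845304 297.1716906946265 [ 0.095165   -0.15897933]
roofLR 198 209.84200260078023 297.95566037735847 [ 0.09532328 -0.16094059]
deckLR 225 210.72397476340694 295.96423562412343 [ 0.095063   -0.15878035]
deckLR 240 210.3939393939394 295.95813586097944 [ 0.0953463  -0.15817596]
front 225 204.76596146581036 [0.55788874 0.05104806] deckedge 0.433281746720134
front 250 204.0399480819152 [ 0.56024975 -0.02147077] deckedge 0.4337503015117083
front 285 204.15611385419692 [ 0.56023477 -0.12306982] deckedge 0.4317707333065356
```

```bash
cat >> h.py <<'E'
def rz(a):
    a=np.radians(a);c,s=np.cos(a),np.sin(a);return np.array([[c,s,0],[s,-c,0],[0,0,-1.]])
RYAW=-.3;FACE=np.array([.5635,-.032])
def rk(x,y,z):
    "rocker frame (mm) to world (m)"
    a=np.radians(RYAW);return np.array([*(FACE+np.array([[np.cos(a),-np.sin(a)],[np.sin(a),np.cos(a)]])@[x/1e3,y/1e3]),z/1e3])
def fin(o,yaw,off=-40):
    a=np.radians(yaw);return np.array([o[0]+off/1e3*np.cos(a),o[1]+off/1e3*np.sin(a)])
E
python3 - <<'E'
from h import *
for n,P,a in [("dial-83",(.639,.0425,.067),-83),("dial97",(.639,.0425,.067),97),("dial0",(.639,.0425,.067),0),("dial180",(.639,.0425,.067),180),("b0",rk(-110,-80,20),0),("tray",(.42,-.3,.02),-3),("f1",(.40,.404,.02),-4),("f0",(.525,.38,.02),8),("lev",(.6,-.11,.1),0),("levend",(.69,-.11,.1),0)]:
    q=robot.ik(P,rz(a));print(n,None if q is None else np.round(q,1))
E
```

```text
dial-83 [ 21.2  25.2 -14.8   0.  -50.  -14.2]
dial97 [ 21.2  25.2 -14.8   0.  -50.  165.8]
dial0 [ 21.2  25.2 -14.8   0.  -50.   68.8]
dial180 [  21.2   25.2  -14.8    0.   -50.  -111.2]
b0 [ 10.5  15.5 -39.7   0.  -34.8  79.5]
tray [-13.7  19.2 -33.5   0.  -37.3 100.7]
f1 [ 65.   23.1 -26.7   0.  -40.2  21. ]
f0 [ 53.1  28.9 -16.    0.  -45.1  44.9]
lev [  7.9  20.7 -17.1   0.  -52.3  82.1]
levend [  6.9  28.   -4.9   0.  -57.1  83.1]
```

```bash
python3 - <<'E'
from h import *
np.set_printoptions(precision=4,suppress=True)
robot.goto((.45,.3,.25),rz(-60))
robot.goto((.639,.0425,.16),rz(-83))
robot.move_gripper(.5)
robot.servo_line((.639,.0425,.067),speed=.06)
print(robot.read_t(),robot.read_force())
robot.move_gripper(0)
print(robot.read_t(),robot.read_grip_width()*88,robot.read_force(),robot.read_ft_torque(),robot.read_finger_force())
E
```

```text
5.325 [-0.3689 -0.4085  0.0417]
5.9333 13.298518795956008 [-5.4582  0.9966  3.8794] [0.2975 1.8899 0.0131] 29.90833282470703
```

```bash
python3 - <<'E'
from h import *
np.set_printoptions(precision=4,suppress=True)
P=np.array([.639,.0425,.067])
for a in (-76,-69,-62,-55,-48,-41,-34,-27,-20,-13,-7,RYAW):
    robot.servo_line(P,ori=rz(a),speed=.05)
    f=robot.read_force()
    if max(abs(f[:2]))>4: P[:2]+=np.clip(f[:2]*5e-5,-.001,.001)
    print(a,robot.read_t(),f,P,robot.read_ft_torque()[2])
    if np.linalg.norm(f)>50:break
E
```

```text
-76 6.2083 [-4.6997  0.915   4.3117] [0.6388 0.0425 0.067 ] 0.046434700018209527
-69 6.4833 [-5.3011  0.2105  4.1231] [0.6385 0.0426 0.067 ] 0.06986273737520182
-62 6.7583 [-4.9798 -1.0825  3.1889] [0.6383 0.0425 0.067 ] 0.045934503576418664
-55 7.0333 [-5.1165  0.116   3.6444] [0.638  0.0425 0.067 ] 0.10169513136236899
-48 7.3083 [-3.8353  0.0289  1.8277] [0.638  0.0425 0.067 ] 0.044193797200426516
-41 7.5833 [-3.8108 -0.4898  2.6439] [0.638  0.0425 0.067 ] 0.016079880062888352
-34 7.8583 [-3.6008 -0.763   2.2078] [0.638  0.0425 0.067 ] 0.05106184079404139
-27 8.1333 [-4.0875  0.4558  1.1888] [0.6378 0.0425 0.067 ] 0.1180663366665507
-20 8.4083 [-2.6273 -0.8321 -0.9511] [0.6378 0.0425 0.067 ] 0.059915963384466815
-13 8.6833 [-1.2007 -1.0235 -0.999 ] [0.6378 0.0425 0.067 ] 0.05564826046666224
-7 8.9417 [-1.3002  0.1747 -2.1877] [0.6378 0.0425 0.067 ] 0.0862239776288553
-0.3 9.2083 [-0.0775  1.2839 -2.3924] [0.6378 0.0425 0.067 ] 0.055908996532604095
```

```bash
python3 - <<'E'
from h import *
robot.move_gripper(.5);robot.servo_line((.638,.0425,.17),speed=.1);robot.goto((.45,-.05,.3),rz(0));robot.goto((.4,.45,.3),rz(0))
p,d=robot.grab_frame("top");cv2.imwrite("pics/top1raw.png",p[:,:,::-1])
s,_=robot.grab_frame("side");cv2.imwrite("pics/c3.png",np.hstack([cv2.resize(p[150:210,200:300,::-1],(400,240),interpolation=cv2.INTER_NEAREST),cv2.resize(s[180:240,230:330,::-1],(400,240),interpolation=cv2.INTER_CUBIC)]))
print(robot.read_t())
E
```

```text
14.0333
```

View pics/c3.png

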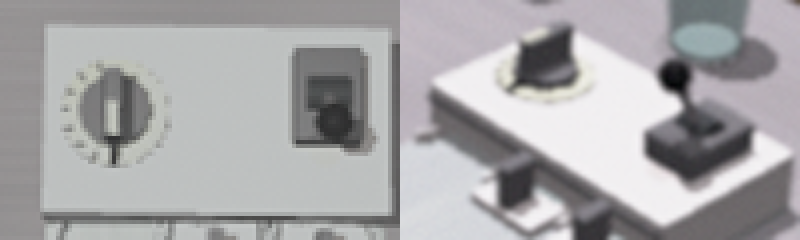

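The dial pointer at (113,120) in the left crop now lies on the thick zero mark at (113,150). Next I'll move the used cassettes.

```bash
cat >> h.py <<'E'
np.set_printoptions(precision=4,suppress=True)
TY=-2.7;TRAY=np.array([.5035,-.338])
def st(s): print(s,"t%.1f"%robot.read_t(),"w%.1f"%(robot.read_grip_width()*88),"ff%.0f"%robot.read_finger_force(),robot.read_force().round(1),flush=True)
def held(): return robot.read_grip_width()*88>10 and robot.read_finger_force()>8
def grab(xy,z,yaw,op=.4):
    "come down over a fin (TCP at height z), centre on it and grip"
    robot.goto((*xy,z+.08),rz(yaw));robot.move_gripper(op);robot.servo_line((*xy,z),speed=.12);robot.move_gripper(0);robot.dwell(.1);st("grab")
    return held()
E
cat > used.py <<'E'
from h import *
import sys
i=int(sys.argv[1]);dy=-45 if i==0 else 45
y=80*(i-1)
robot.goto((.42,-.06,.2),rz(0))
assert grab(rk(-28,y,0)[:2],.020,RYAW)
for x in(-35,-60,-90,-122):
    robot.servo_line(rk(x,y,20),speed=.08);st(x)
robot.servo_line(rk(-122,y,90),speed=.12);st("up");assert held()
a=np.radians(TY);o=TRAY+np.array([-np.sin(a),np.cos(a)])*dy/1e3
xy=fin(o,TY)
robot.goto((*xy,.10),rz(TY));st("over")
assert held()
robot.servo_line((*xy,.024),speed=.1);st("down")
while robot.read_force()[2]<3 and robot.read_position()[2]>.0165:
    robot.servo_line(robot.read_position()-[0,0,.001],speed=.03)
st("touch");print(robot.read_position())
robot.move_gripper(.4);robot.servo_line((*xy,.1),speed=.15)
E
python3 used.py 0
```

```text
grab t18.5 w11.4 ff30 [-1.9  0.5  5.9]
-35 t18.7 w11.8 ff30 [0.4 1.  5.2]
-60 t19.2 w11.8 ff30 [-3.2  2.1 12. ]
-90 t19.7 w11.5 ff30 [-2.9  1.8 11. ]
-122 t20.3 w12.0 ff30 [-1.5  1.8 12.6]
up t21.0 w11.7 ff30 [ 0.   0.1 -1.6]
over t22.0 w11.9 ff30 [ 0.7  0.5 -1.9]
down t22.9 w12.0 ff30 [-0.   0.3 -2.1]
touch t24.7 w11.9 ff30 [-0.9  1.7  4.9]
[ 0.4621 -0.3813  0.0185]
```

```bash
python3 used.py 1 && python3 - <<'E'
from h import *
robot.goto((.42,.0,.25),rz(0));robot.goto((.4,.15,.3),rz(0))
p,d=robot.grab_frame("top");cv2.imwrite("pics/t2.png",cv2.resize(p[:,:,::-1],(800,600)))
print(robot.read_t(),fresh(p))
E
```

```text
grab t29.6 w12.0 ff30 [-1.7  1.1  5. ]
-35 t29.9 w11.8 ff30 [-0.1  2.1  5.5]
-60 t30.4 w12.1 ff30 [-3.7  1.9 11.7]
-90 t30.9 w11.6 ff30 [-3.   3.4 12.3]
-122 t31.4 w11.7 ff30 [-3.4  3.9 14.8]
up t32.2 w12.1 ff30 [ 0.5  0.1 -1. ]
over t33.2 w11.6 ff30 [ 0.1 -0.   0.1]
down t34.1 w11.7 ff30 [ 0.4  0.4 -1. ]
touch t35.8 w11.6 ff30 [-1.5  2.2  5.8]
[ 0.4664 -0.2912  0.0184]
39.1583 [array([562.8, 382.9, 102.9,  62.9,   7.6]), array([568.5, 296.7,  42.5,  38.8,   2.1])]
```

View pics/t2.png

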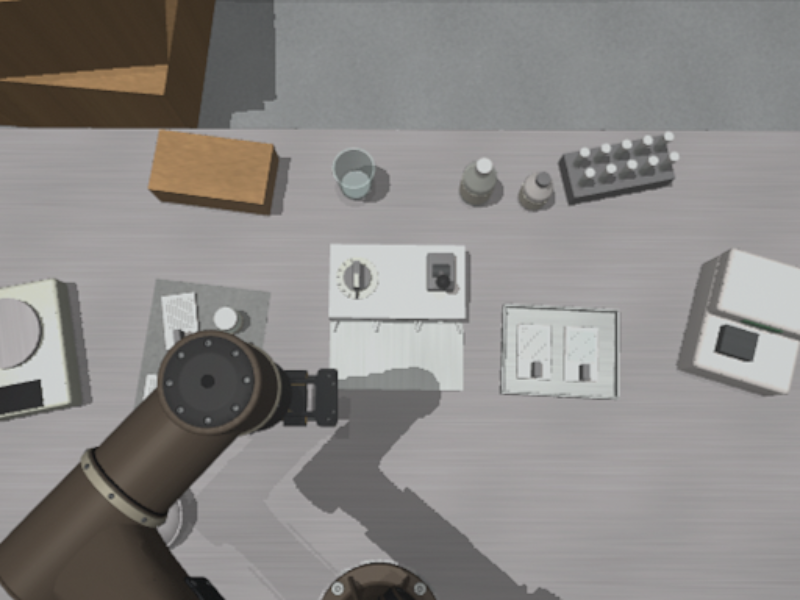

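The tray now holds both used cassettes flat, at about (533,352) and (581,354), and the dial is still at zero. All three slots are empty, and the arm hides part of the mat. Fresh cassettes next.

```bash
cat > fr.py <<'E'
from h import *
import sys
slot=int(sys.argv[1]);y=80*(slot-1)
robot.goto((.42,-.12,.25),rz(0))
F=[];
p,_=robot.grab_frame("top");cv2.imwrite(f"pics/f{slot}.png",p[:,:,::-1])
F=[r for r in fresh(p) if 95<r[2]<110 and 57<r[3]<70];print(*F,sep="\n")
J=[r for r in fresh(p) if r[2]<50];print("jar",J)
if len(sys.argv)>2: sys.exit()
r=min(F,key=lambda r:r[0])   # nearest to the robot first
xy=fin(r[:2]/1e3,r[4])
robot.goto((.42,.2,.2),rz(0))
assert grab(xy,.0155,r[4])
robot.servo_line((*xy,.11),speed=.12);st("up");assert held()
q=rk(-115,y,20)
robot.goto((*rk(-118,y,0)[:2],.11),rz(RYAW));st("over");assert held()
robot.servo_line((*rk(-118,y,0)[:2],.028),speed=.1)
while robot.read_force()[2]<3 and robot.read_position()[2]>.0165:
    robot.servo_line(robot.read_position()-[0,0,.001],speed=.03)
st("touch");print(robot.read_position())
robot.move_gripper(.4);robot.servo_line(rk(-118,y,20.5),ori=rz(RYAW),speed=.05)
robot.move_gripper(0);robot.dwell(.1);st("regrip");assert held()
x=-118
while x<-22:
    x+=4 if x<-40 else 1.5
    robot.servo_line(rk(x,y,20.5),speed=.06)
    f=robot.read_force()
    if f[0]<-14 or abs(f[1])>20: st("contact %.1f"%x);break
st("end %.1f"%x)
E
python3 fr.py 0
```

```text
[563.2 382.9 104.9  63.3   8.2]
[435.7 295.9 104.9  63.    5.4]
jar [array([568.5, 296.7,  42.5,  38.9,   2.1])]
grab t43.8 w12.0 ff30 [-0.8 -1.4  6.8]
up t44.7 w11.9 ff30 [-0.3 -0.7 -1.9]
over t46.2 w11.6 ff30 [-0.9 -0.3 -1.3]
touch t49.0 w12.0 ff30 [-1.6  0.2  3.4]
[ 0.446  -0.1111  0.0219]
regrip t50.5 w11.8 ff30 [-0.1 -0.  -0.1]
contact -24.5 t57.7 w11.8 ff30 [-15.9   6.4  16. ]
end -24.5 t57.7 w11.8 ff30 [-15.9   6.4  16. ]
```

```bash
python3 - <<'E'
from h import *
robot.move_gripper(.4);st("rel");P=robot.read_position()
robot.servo_line(P+[0,0,.09],speed=.15);robot.goto((.42,.3,.3),rz(0))
p,_=robot.grab_frame("top");o=cv2.imread("pics/top0raw.png")
a=o[195:255,205:305];b=p[195:255,205:305,::-1];e=p[170:285,80:190,::-1]
cv2.imwrite("pics/c4.png",np.vstack([cv2.resize(a,(500,290),interpolation=cv2.INTER_NEAREST),cv2.resize(b,(500,290),interpolation=cv2.INTER_NEAREST)]))
def rear(g,c):
    pr=g[205:235,c-2:c+3].astype(float).mean(2).mean(1);return pr.astype(int)
for c in(275,283,287): print(c,rear(o,c),rear(p,c),sep="\n")
E
```

```text
rel t58.4 w35.0 ff0 [ 0.4 -0.  -0.5]
275
[128 180 190 188 188 188 188 189 188 188 188 189 190 171 142 185 183 182
 182 181 181 181 181 181 180 180 180 180 180 180]
[139 196 200 200 200 200 200 200 200 200 200 200 202 180 147 197 194 193
 193 193 192 192 192 192 192 191 192 191 191 191]
283
[119 176 171 146 127 129 130 130 130 130 131 122 111 127 139 187 184 183
 183 183 183 182 182 182 182 182 182 182 181 181]
[126 187 181 152 135 136 137 137 137 137 138 130 118 135 148 199 195 195
 194 194 194 194 194 193 193 193 193 193 193 192]
287
[112 169 191 184 173 174 174 174 174 174 174 174 181 169 135 185 182 182
 182 182 181 181 181 181 181 181 181 181 181 181]
[120 181 202 196 184 185 185 185 185 185 185 185 192 179 144 197 194 193
 193 193 193 193 192 193 193 192 192 192 192 192]
```

View pics/c4.png

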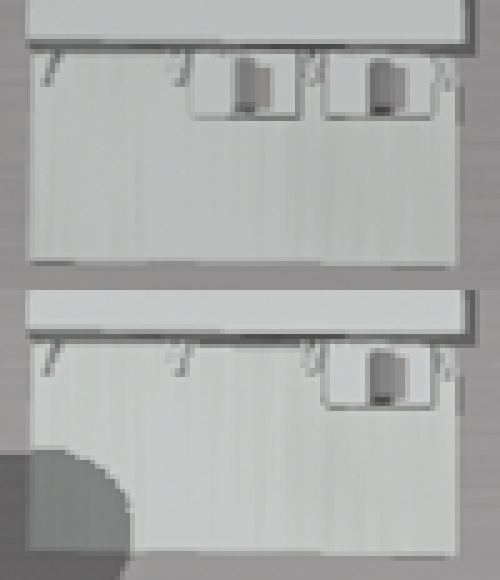

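The inserted cassette's rear edge is at the same pixel as the original used0's, so it is fully home. On to slot 1.

```bash
sed -i 's/robot.goto((.42,-.12,.25),rz(0))/robot.goto((.42,-.05,.25),rz(0));robot.goto((.42,-.33,.3),rz(0))/' fr.py
cat >> fr.py <<'E'
robot.move_gripper(.4);P=robot.read_position();robot.servo_line(P+[0,0,.09],speed=.15)
E
python3 fr.py 1
```

```text
[563.4 382.6 105.   64.4   7.4]
jar [array([568.6, 298. ,  42.3,  42.1,   0.2])]
grab t67.8 w11.7 ff30 [-0.6 -0.2  5.1]
up t68.8 w11.7 ff30 [-0.4  0.2 -2.3]
over t70.3 w12.1 ff30 [ 0.7 -0.1 -2.2]
touch t73.0 w11.6 ff30 [-2.6  0.8  5.6]
[ 0.4462 -0.0311  0.0219]
regrip t74.5 w11.9 ff30 [-0.6  0.5  0.7]
contact -24.5 t81.8 w12.5 ff30 [-17.4   6.2  21.2]
end -24.5 t81.8 w12.5 ff30 [-17.4   6.2  21.2]
```

```bash
python3 - <<'E'
from h import *
robot.goto((.42,-.05,.25),rz(0));robot.goto((.42,-.33,.3),rz(0))
p,_=robot.grab_frame("top");cv2.imwrite("pics/t3raw.png",p[:,:,::-1]);cv2.imwrite("pics/t3.png",cv2.resize(p[140:330,60:330,::-1],(797,561)))
print(fresh(p),robot.read_t())
E
```

```text
[array([492. , 338.4, 365.1, 323.8, -89.8]), array([568. , 296.4,  43.8,  42.2,  28.2])] 85.1083
```

View pics/t3.png

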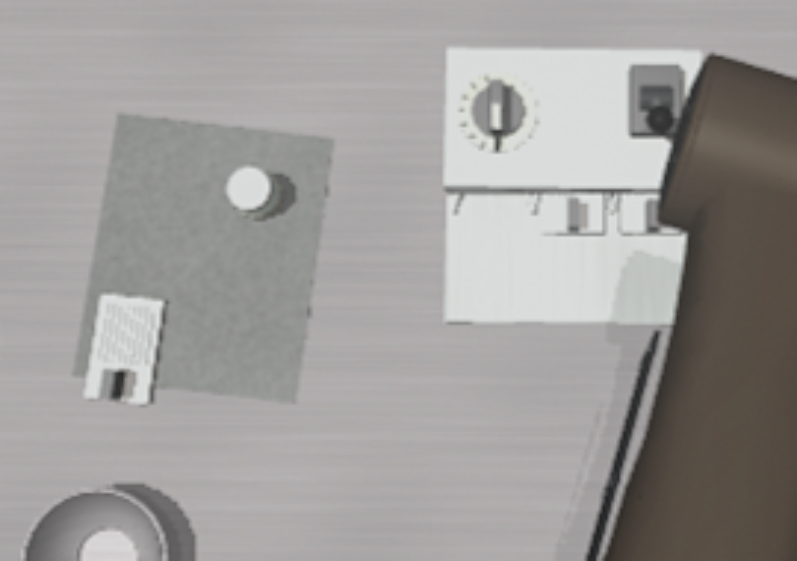

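The third cassette has been knocked to about (124,350) in this crop, overhanging the mat's corner. The jar at (250,190) is untouched. A brighter exposure broke my threshold, so I'll scale it to the roof's brightness.

```bash
sed -i 's/m=(g>165);m\[:175\]=0;m\[285:\]=0/m=(g>.91*np.median(g[160:200,250:262]));m[:175]=0;m[285:]=0/' h.py
python3 -c "
from h import *
p=cv2.imread('pics/t3raw.png')[:,:,::-1];print(fresh(p),(p.mean(2))[160:200,250:262].mean(),p.mean(2)[280,150])
p=cv2.imread('pics/top0raw.png')[:,:,::-1];print(fresh(p))"
```

```text
[array([567.2, 296.6,  39.4,  38.8,   2.1]), array([406. , 414.3, 101.6,  61.4,  -6.4])] 218.76666666666668 169.66666666666666
[array([562.6, 381.9, 101.8,  60.4,   8.3]), array([441.6, 403.6, 100.3,  59.8,  -3.7]), array([435. , 294.8, 102.1,  60.4,   6.3])]
```

```bash
python3 fr.py 2
```

```text
[406.  414.3 101.6  61.4  -6.4]
jar [array([567.2, 296.6,  39.4,  38.8,   2.1])]
grab t91.9 w11.9 ff30 [-1.5 -0.3  6.9]
up t92.9 w11.8 ff30 [-0.4  0.5 -0.8]
over t94.3 w11.8 ff30 [-0.1  0.1 -1. ]
touch t97.0 w11.8 ff30 [-1.   0.3  5.4]
[0.4466 0.049  0.0219]
regrip t98.5 w12.0 ff30 [ 1.1 -0.  -0.8]
contact -26.0 t105.5 w11.8 ff30 [-16.8   5.2  19.4]
end -26.0 t105.5 w11.8 ff30 [-16.8   5.2  19.4]
```

```bash
python3 - <<'E'
from h import *
robot.goto((.42,.3,.3),rz(0))
p,_=robot.grab_frame("top");o=cv2.imread("pics/top0raw.png")
for c in(259,231,287):
    pr=p[205:235,c-2:c+3].astype(float).mean(2).mean(1).astype(int); print(c,pr)
robot.goto((.45,-.1128,.25),rz(0));robot.move_gripper(0)
robot.servo_line((.575,-.1128,.2),speed=.15);robot.servo_line((.575,-.1128,.116),speed=.1)
x=.575;mx=0
while x<.672:
    x+=.003;robot.servo_line((x,-.1128,.116),speed=.05);f=robot.read_force()
    print("%.3f"%x,f.round(1))
    if f[0]<-18 and x>.64: break
    if f[0]<-30: break
print(robot.read_t())
E
```

```text
259 [145 206 202 194 174 175 175 175 175 176 176 175 187 176 130 201 198 196
 196 197 197 197 197 197 197 197 196 197 197 197]
231 [168 204 189 159 160 160 161 160 161 161 161 160 172 184 176 199 198 198
 197 197 198 197 197 197 197 197 197 197 198 198]
287 [121 181 203 197 185 185 186 186 185 186 186 185 193 180 144 197 195 193
 193 193 193 193 193 193 193 193 193 193 193 193]
0.578 [ 0.9 -0.1 -0.6]
0.581 [-0.4 -0.9 -0.1]
0.584 [ 0.7  0.1 -0.2]
0.587 [ 0.6 -0.2 -0.5]
0.590 [ 0.2  0.6 -0.2]
0.593 [-1.8  1.2  1.5]
0.596 [-2.   1.   1.3]
0.599 [-0.6  0.3  0.8]
0.602 [-0.7  0.2 -0.1]
0.605 [-0.4  1.7  1. ]
0.608 [-0.6  1.2  0.4]
0.611 [-0.7 -0.4 -0. ]
0.614 [-0.1  0.3  0.6]
0.617 [ 0.6 -0.2  0.3]
0.620 [-1.6  0.3  0.6]
0.623 [-0.6 -0.  -0.3]
0.626 [ 0.3  0.7 -0.1]
0.629 [-0.7 -0.3 -0.3]
0.632 [-0.2 -0.1  0.3]
0.635 [-0.1  1.   0. ]
0.638 [-0.3 -0.2 -0.4]
0.641 [-0.7 -0.5  0.8]
0.644 [-0.1  0.9 -0.4]
0.647 [-0.9  0.1 -1. ]
0.650 [-1.   0.6 -0.7]
0.653 [-0.2  0.3 -0.1]
0.656 [-5.6  1.8  1.9]
0.659 [-13.8   2.5   8.1]
0.662 [-22.8   3.5  14.4]
119.825
```

```bash
python3 - <<'E'
from h import *
robot.servo_line((.61,-.1128,.116),speed=.1);robot.servo_line((.61,-.1128,.22),speed=.15)
robot.goto((.42,.3,.3),rz(0))
p,_=robot.grab_frame("top");s,_=robot.grab_frame("side")
cv2.imwrite("pics/c5.png",np.hstack([cv2.resize(p[150:255,205:305,::-1],(400,420),interpolation=cv2.INTER_NEAREST),cv2.resize(s[170:275,230:330,::-1],(400,420),interpolation=cv2.INTER_CUBIC)]))
print(robot.read_t())
for c in(217,221,237): print(c,p[205:235,c-1:c+2].astype(float).mean(2).mean(1).astype(int))
E
```

```text
123.125
217 [140 186 184 189 193 201 199 199 199 199 198 199 190 180 199 197 197 197
 197 197 197 199 184 134 125 127 127 127 127 127]
221 [160 189 201 199 199 199 199 199 200 199 199 200 190 177 199 197 197 197
 197 197 197 197 199 198 175 124 127 128 128 128]
237 [133 190 184 181 176 180 178 178 177 176 176 177 176 178 190 200 199 199
 199 199 198 199 199 199 199 199 199 199 199 199]
```

View pics/c5.png

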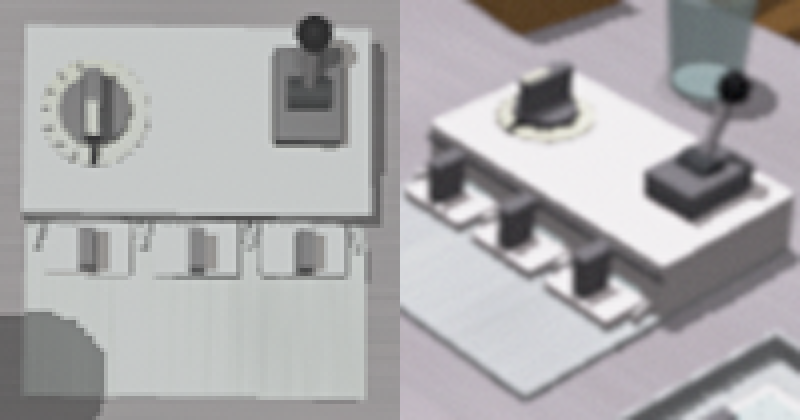

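The final crops show the dial at zero, all three slots filled with rear edges in line (row about 275), and the lever leaning away with its knob at (315,35). I'm handing it in.

```bash
python3 -c "
from rig import robot
print(robot.job_done())"
```

```text
the job is handed in; nothing more can be done
None
```

I handed the job in at about 123 s: dial at zero first, both used cassettes flat in the tray, all three fresh cassettes home in their own slots, clamp lever thrown fully over last, and the jar left where it stood.

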